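Find a centrifuge rotor's high spot and load its trim weights opposite

TASK

Push the dial indicator along its slide right up to its stop so that its sprung plunger bears on the rotor's rim, and leave it there; then wind the rotor by its crank pin through one full turn in one direction to find its high spot, and park it with the high spot at the plunger, where the dial reads highest. Set every brass trim weight on the rotor's deck, on the half away from the indicator, then lower the clear guard fully shut. The rotor must still be parked at the high spot at the end; leave the jar, dish, beaker and screwdriver alone.

Things in the scene. Friction and masses are not known exactly. Their poses are not given: they have to be found in the camera images.
- fixture: white balancing fixture fixed to the bench; base plate 250 x 300 mm, 30 mm thick, with a tongue towards +y. Origin on the bench directly under the rotor's axis. Own axes: +z up, +y towards the dial indicator, -y towards the guard's hinge. Stands at another place and yaw each time.
- deck_centre (a point): centre of the top face of the rotor's deck, on the rotor's axis, 70 mm above the bench. The aluminium deck is flat and round, 100 mm inside radius, with a raised edge 12 mm high and 4 mm thick around it; a hub of 18 mm radius stands 8 mm up in the middle. The half of the deck away from the indicator has negative y in the fixture's axes.
- plunger_side (a point): point on the fixture where the plunger meets the rotor: at fixture y = 112 mm, 51 mm above the bench. The dark steel rim (112 mm radius, 45 to 58 mm above the bench) sits under the deck, fixed to the rotor but 3 mm off centre towards an unknown side: that side is the high spot, to be parked at this point.
- rotor (a joint): turn of the rotor about its upright axis, rad, counter-clockwise from above positive; turns without end either way and keeps counting; stays where left (0.12 N m friction). Starts between -0.5 and 0.5. At 0 the crank pin lies on the fixture's -x side.
- crank_pin (a point): middle of the upright black crank pin on the rotor's deck: round, 14 mm thick, 38 mm tall (from 70 to 108 mm above the bench), 42 mm from the rotor's axis; this point is 89 mm above the bench. Moving the pin in a circle winds the rotor.
- carriage (a joint): travel of the indicator's carriage along its slide, m: 0 drawn back, 0.035 fully home against its stop, towards the rotor (fixture -y). Stays where left (4 N friction); only at the stop does the plunger measure rightly.
- push_post (a point): middle of the top face of the blue post on the indicator's carriage, 99 mm above the bench; the post is 32 mm wide (fixture x), 16 mm thick (fixture y), 65 mm tall. With the carriage home it is at fixture y = 205 mm, drawn back at 240 mm; the dial (68 mm across, top at 63 mm above the bench) lies between it and the rotor.
- dial (a joint): angle of the indicator's red needle over its white face, rad, clockwise from above as the sprung plunger (red ball tip) is pressed in: 0.4 rad per mm, 0 (pointing at the blue post) when the plunger is free. With the carriage home it swings up and down once, as a sine, over one turn of the rotor; it reads highest with the rim's high spot at the plunger.
- guard (a joint): angle of the clear guard flap, rad: 0 fully shut (level over the half of the deck away from the indicator), up to 2.0 open; starts at 1.7 to 1.95, leaning back away from the rotor. Stiff hinge (0.25 N m), stays where left. The hinge line lies along the fixture's x axis, at fixture y = -135 mm, 135 mm above the bench.
- guard_bar (a point): middle of the red round grip bar on the guard's free edge: 10 mm thick, 90 mm long, parallel to the hinge line and 135 mm from it; there is a free gap of 30 mm between the bar and the flap (205 mm wide, 5 mm thick). With the guard shut the bar lies 135 mm above the bench, over the rotor's axis.
- weight0_mid (a point): plain brass trim weight, upright cylinder 26 mm across and 24 mm tall, about 105 g; this point is its centre, half-way up. Stands on the blue cloth patch on the bench at the start. May be absent.
- weight1_mid (a point): plain brass trim weight, upright cylinder 26 mm across and 24 mm tall, about 105 g; this point is its centre, half-way up. Stands on the blue cloth patch on the bench at the start. May be absent.
- weight2_mid (a point): plain brass trim weight, upright cylinder 26 mm across and 24 mm tall, about 105 g; this point is its centre, half-way up. Stands on the blue cloth patch on the bench at the start. May be absent.
- weight3_mid (a point): plain brass trim weight, upright cylinder 26 mm across and 24 mm tall, about 105 g; this point is its centre, half-way up. Stands on the blue cloth patch on the bench at the start. May be absent.
- jar: amber glass sample jar, a bystander to be left alone; origin at its underside
- dish: flat round clear dish, a bystander to be left alone; origin at its underside
- beaker: glass beaker, a bystander to be left alone; origin at its underside
- driver: screwdriver with an orange handle, a bystander to be left alone; origin at its underside (it lies on the bench)

How it is judged (in metres and radians):
On the way, in this order (a step that is already met when the one before it is completed fails the run):
1. indicator carriage pushed home against its stop, the plunger pressed by the rim (value of joint carriage above 0.0342 m and value of joint dial above 0.5 rad), for 0.3 s.
2. rotor wound through a full turn in one direction under the plunger (value of joint carriage above 0.0342 m and (value of joint rotor above 5.6 rad or value of joint rotor below -5.6 rad)), for 0.1 s.
3. high spot parked at the plunger and every weight set on the half of the deck away from the indicator (value of joint carriage above 0.0342 m and value of joint dial above 3 rad and y of each of weight0_mid, weight1_mid, weight2_mid, weight3_mid in the frame of fixture below -0.015 m and horizontal distance between each of weight0_mid, weight1_mid, weight2_mid, weight3_mid and deck_centre below 0.1 m and z of weight0_mid in the frame of fixture between 0.074 and 0.092 m and z of weight1_mid in the frame of fixture between 0.074 and 0.092 m and z of weight2_mid in the frame of fixture between 0.074 and 0.092 m and z of weight3_mid in the frame of fixture between 0.074 and 0.092 m), for 0.3 s.
At the end, for the whole second after the job is handed in: the indicator is home (within 0.8 mm of its stop) and its dial reads above 3.0 rad (high spot within about 30 degrees of the plunger), every weight rests on the deck with its centre at least 15 mm into the half away from the indicator, and the guard is shut (below 0.07 rad) (all of step 3 and value of joint guard below 0.07 rad); the robot touches nothing.
It fails at once if the amber glass sample jar is moved by more than 30 mm (distance of jar from where it was at the start of the episode above 0.03 m).
It fails at once if the flat round clear dish is moved by more than 30 mm (distance of dish from where it was at the start of the episode above 0.03 m).
It fails at once if the glass beaker is moved by more than 30 mm (distance of beaker from where it was at the start of the episode above 0.03 m).
It fails at once if the screwdriver with an orange handle is moved by more than 30 mm (distance of driver from where it was at the start of the episode above 0.03 m).
Of weight0, weight1, weight2, weight3 only 2 to 4 are there at a start; the rules pass over those that are not, and their reading is None.
At some moment in a run one of weight0, weight1, weight2, weight3 may be knocked a few centimetres aside while the robot is not near it.
Once in a run the grip may slacken for a moment while it holds something.
It also fails if it takes over 210 s, if anything falls off the work surface, if the arm or the gripper's body presses on something with over 40 N, if the wrist force passes 120 N, or if a joint passes its speed limit or range.

ROBOT

A 6-joint arm with a two-finger parallel gripper is mounted at the origin on the work surface. World frame = base frame: x ahead of the robot, y to its left, z up, the work surface at z = 0. Lengths are in m, angles in degrees, forces in N, time in s.
With the tool pointing down it reaches from about 0.225 to 0.725 m from the base axis. Payload 3.1 kg.
Tool frame: the origin (TCP) lies between the finger pads; the fingertips stand 8 mm ahead of it and the grasp point (between the pads) lies 11 mm behind it; x points along the fingers, y is the direction in which the jaws open and shut, and the axes are right-handed (so a half turn about x gives the same grasp; the last joint's range is limited). The gripper opens to 85 mm and grips with 20 to 120 N. Pads are 22 mm wide; open, the fingers measure 114 mm over their backs; the gripper's body (76 mm by 85 mm) begins 54 mm behind the grasp point. The pads swing forward as they close: fully open they stand 13 mm farther back than shut.
Start: joints at [-81.692, 2.75, 5.684, 92.934, 0, 82.678], TCP at [0.141, -0.506, 0.239] pointing down, gripper open.
Joint ranges: [-166.93, 166.93], [-56.73, 111.36], [-69.38, 81.34], [-121.58, 131.49], [-85.45, 84.26], [-180, 180]. Speed limits (degrees/s): [159.86, 159.86, 180, 180, 180, 180].

INTERFACE

Orientations are given as [roll, pitch, yaw] about the fixed x, y, z axes, in that order (R = Rz(yaw) Ry(pitch) Rx(roll)).
In Python, from workcell import readout, vision, env gives the robot as it stands. The module is installed in compiled form; this text tells all that it offers.
- The arm moves only by the tool arm_command, never from a script. Its argument "commands" is one flat list of numbers, 5 for each row, row after row: the shift along the tool's x, y, z in m, then the turn about the tool's x in degrees, then the gripper command: -1 is shut, 1 is fully open, values between are in proportion. In form: [tx, ty, tz, turn, grip, tx, ty, tz, turn, grip, ...]. A call has 1 to 5 rows; each row is the pose to reach, as a shift and turn from the pose commanded when the call began, along the tool's axes at that moment; what a row does not reach only later rows make up. A row lasts 1/8 s, in which the tool goes at most 62.5 mm and 10.7 degrees, less where a joint would pass 70% of its speed; a pose out of reach is approached as far as the arm can. A call with a gripper value outside its range is refused whole. The fingers move at their own pace and stop on an object; "newtons" is the grip in N (left out, the last holds). Time passes only in rows, so rows that repeat a pose let the fingers close. It gives the time, the measured TCP pose, the force and the opening at its end, in the units of the state.
- readout.state(): the state, without advancing time (a new reading comes with each control period).
- vision.capture(name): name is "scene" or "top" or "wrist"; returns a dict with "image" (384x512x3 uint8, red, green, blue), "z_map" (384x512 float32, m along the optical axis (not along the pixel's ray), 0 where there is no reading), "intrinsics" (3x3 intrinsics, pixels), "xyz" and "orientation" of the camera in the world; the wrist camera has in their place "T_tool_cam" (4x4, takes a point from camera to tool coordinates, whose origin is the TCP and whose axes are the tool frame's). Camera axes: x right, y up, looking along -z (the intrinsics and any distortion apply to the point x, -y, -z); pixel columns grow to the right and rows downward; lengths in m; the calibration is good to about 2 mm. A picture is of the moment at which its call begins: read the wrist's pose just before it.
- env.sign_off(): hands the job in, once; it reports no verdict.
The state is a dict: "clock": time; "q": joint angles; "dq": joint speeds; "joint_efforts": joint torques, N m; "position": TCP position; "tool_rot": TCP orientation; "ft_force": force on the tool from outside, world axes, zero at the start; "moment": the same for the moment, N m; "gripper_width": finger opening in m.
Only numpy, scipy, OpenCV 4.12 (cv2) and the standard library are available. Lean on these libraries where they do the work, as an engineer would, in place of code of your own. Each camera call takes 0.05 s, during which the arm holds its last target. There are 200 camera calls.

## Working session

There is one attempt and no reset: what is moved stays moved. The work goes in short steps, Python scripts to look and compute and a tool call to move; the robot and the scene stay as the last step left them, time stands still between calls to the robot, and variables do not carry over. Pictures are saved under pics/ and viewed, about 12 in all and at most 16, crops included, and the job is handed in when it is done.

Besides the shell and the picture viewer there is one more tool, called after "Call:" as name(argument=value, ...), one argument or row to a line, values as JSON. arm_command: Moves the arm, as the interface text tells. Its arguments: {"type":"object","properties":{"commands":{"type":"array"},"newtons":{"type":"number"}},"required":["commands"]}

```bash
mkdir -p pics; cat > h.py <<'E'
import numpy as np, cv2
from workcell import readout, vision, env
from scipy.spatial.transform import Rotation as R
def Rm(o):
    o=np.array(o,float)
    if o.shape==(3,3): return o
    return R.from_euler('xyz',o,degrees=True).as_matrix()
def cap(name):
    s=readout.state(); c=vision.capture(name)
    if 'T_tool_cam' in c:
        T=np.eye(4); T[:3,:3]=Rm(s['tool_rot']); T[:3,3]=s['position']; T=T@np.array(c['T_tool_cam'])
    else:
        T=np.eye(4); T[:3,:3]=Rm(c['orientation']); T[:3,3]=c['xyz']
    c['T']=T; c['s']=s; return c
def ray(c,u,v):
    K=np.array(c['intrinsics']); d=np.array([(u-K[0,2])/K[0,0],-(v-K[1,2])/K[1,1],-1.0])
    return c['T'][:3,3], c['T'][:3,:3]@d
def onz(c,u,v,z):
    o,d=ray(c,u,v); return o+d*(z-o[2])/d[2]
def dep(c,u,v):
    o,d=ray(c,u,v); return o+d*c['z_map'][int(v),int(u)]
def cloud(c):
    K=np.array(c['intrinsics']); v,u=np.mgrid[:384,:512]; z=c['z_map']
    p=np.stack([(u-K[0,2])/K[0,0]*z,-(v-K[1,2])/K[1,1]*z,-z],-1)
    return p@c['T'][:3,:3].T+c['T'][:3,3]
def save(c,n,s=1.5,crop=None):
    im=c['image']
    if crop: im=im[crop[1]:crop[3],crop[0]:crop[2]]
    cv2.imwrite('pics/'+n,cv2.cvtColor(cv2.resize(im,None,fx=s,fy=s,interpolation=cv2.INTER_CUBIC),cv2.COLOR_RGB2BGR))
E
python3 - <<'E'
from h import *
np.set_printoptions(precision=4,suppress=True)
print(readout.state())
for n in ['top','scene']:
    c=cap(n); save(c,n+'0.png',1.5); print(n,c['intrinsics'],c['xyz'],c['orientation'],[k for k in c])
c=cap('wrist');print(c['T_tool_cam'])
E
```

```text
{'clock': 0.0, 'q': array([-81.6929,   2.7937,   5.5893,  92.9334,   0.0004,  82.6784]), 'dq': array([ 0.0099, -0.0254, -0.0733, -0.0471, -0.0722,  0.0555]), 'joint_efforts': array([ -0.0015, -33.8777,  32.0018,   0.0203,  -0.0001,   0.    ]), 'position': array([ 0.1413, -0.505 ,  0.2381]), 'tool_rot': array([-97.4987,  89.8621,  98.13  ]), 'ft_force': array([ 0.2967, -0.1983, -0.4365]), 'moment': array([ 0.0082, -0.0067, -0.0671]), 'gripper_width': 0.08540147429569074}
top [[347.9643   0.     255.5011]
 [  0.     347.9643 191.1459]
 [  0.       0.       1.    ]] [0.3638 0.0267 0.9816] [ 12.2855  -0.345  -93.77  ] ['image', 'z_map', 'intrinsics', 'xyz', 'orientation', 'T', 's']
scene [[453.0472   0.     249.4931]
 [  0.     453.0472 189.4306]
 [  0.       0.       1.    ]] [ 1.3472 -0.2966  1.4219] [32.7045 -0.1828 70.2333] ['image', 'z_map', 'intrinsics', 'xyz', 'orientation', 'T', 's']
[[ 0.0004  0.3124 -0.9499 -0.1349]
 [ 1.      0.0002  0.0005  0.0002]
 [ 0.0004 -0.9499 -0.3124 -0.0789]
 [ 0.      0.      0.      1.    ]]
```

View pics/top0.png

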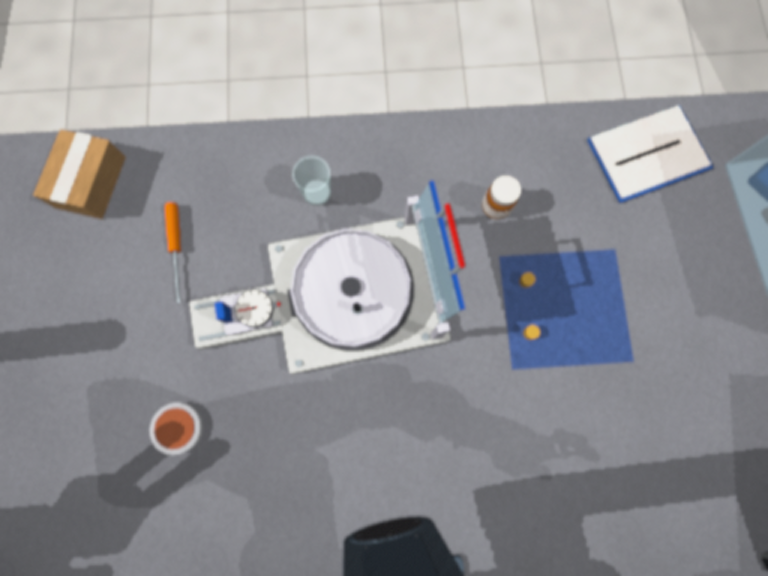

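View pics/scene0.png

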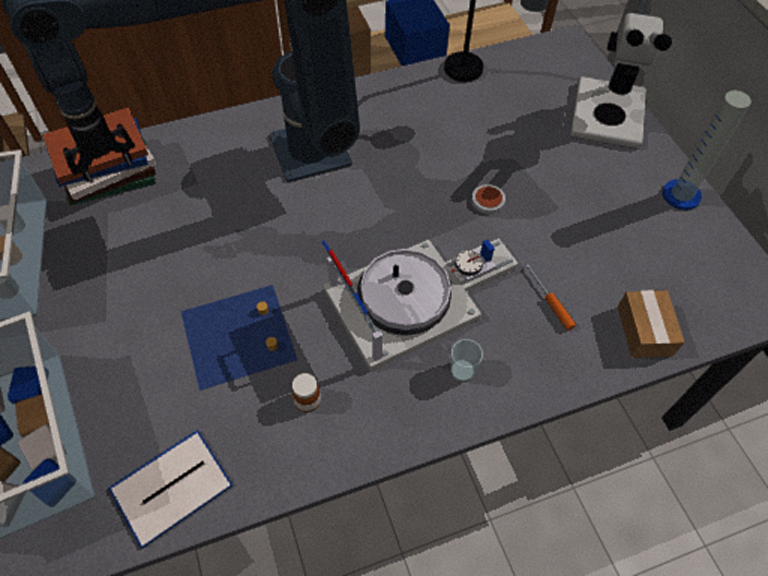

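The top view shows the fixture with the rotor hub at (351,286), the crank pin at (357,308), the blue post at (223,312), the red bar at (455,237) and two weights at (528,279) and (533,332). The jar is at (503,193). The scene view agrees that there are two weights.

```bash
python3 - <<'E'
from h import *
np.set_printoptions(precision=4,suppress=True)
for n in ['top','scene']:
    c=cap(n); P=cloud(c); im=c['image']; hsv=cv2.cvtColor(im,cv2.COLOR_RGB2HSV)
    H,S,V=[hsv[...,i].astype(int) for i in range(3)]
    m=((H>100)&(H<125)&(S>120)&(P[...,2]>0.08)&(P[...,2]<0.115)).astype(np.uint8)
    def comps(m,tag,mn=8):
        k,l,st,ce=cv2.connectedComponentsWithStats(m.astype(np.uint8))
        for i in range(1,k):
            if st[i,4]>=mn: print(n,tag,ce[i],st[i,4],'cloud med',np.median(P[l==i],0),'top',P[l==i][:,2].max())
    comps(m,'blue')
    comps((H>8)&(H<28)&(S>120)&(V>80),'brass')
    comps(((H<6)|(H>174))&(S>150),'red')
    comps((V<70)&(P[...,2]>0.06)&(P[...,2]<0.12)&(P[...,0]>0.1),'dark')
    # rotor rim raised edge z~0.082
    if n=='top':
        m=((P[...,2]>0.064)&(P[...,2]<0.09)).astype(np.uint8)
        k,l,st,ce=cv2.connectedComponentsWithStats(m); i=1+np.argmax(st[1:,4]); pts=P[l==i]
        h=cv2.convexHull(pts[:,:2].astype(np.float32)); print('rotor',cv2.minEnclosingCircle(h),len(pts))
E
```

```text
top blue [147.3377 207.3377] 77 cloud med [0.5318 0.2889 0.0971] top 0.10147657608383254
top brass [ 35.4441 109.8365] 367 cloud med [0.8352 0.6114 0.0685] top 0.07280220767656631
top brass [ 58.8506 115.949 ] 569 cloud med [0.8123 0.5452 0.0683] top 0.9815743170129958
top brass [ 76.1176 108.8235] 17 cloud med [0.855  0.5195 0.0289] top 0.03939195524983008
top brass [ 68.3125 125.75  ] 16 cloud med [0.7986 0.5354 0.0344] top 0.04478562228775951
top brass [331.0339 136.0678] 59 cloud med [ 0.7059 -0.2121  0.0572] top 0.06455832853105126
top brass [114.6132 150.7491] 287 cloud med [0.7184 0.4049 0.0217] top 0.029580781604645168
top brass [351.069  186.0172] 58 cloud med [ 0.5692 -0.2636  0.0232] top 0.02768002700979766
top brass [354.2462 221.2154] 65 cloud med [ 0.469  -0.2605  0.0231] top 0.9815743170129958
top brass [115.9448 285.2472] 453 cloud med [0.3402 0.3962 0.0179] top 0.02432041299609
top red [302.7059 156.6275] 153 cloud med [ 0.5872 -0.0934  0.2707] top 0.9815743170129958
top dark [237.7778 204.8889] 9 cloud med [0.5203 0.056  0.1059] top 0.1088637627400697
rotor ((0.5644
[... 2216 characters left out ...]
333] 36 cloud med [0.841  0.5208 0.064 ] top 0.07510114568111526
scene dark [249.4 213.4] 10 cloud med [ 0.6178 -0.0315  0.063 ] top 0.06594488382727315
scene dark [257.6957 216.8261] 23 cloud med [ 0.6436 -0.0095  0.0638] top 0.07756591453613271
scene dark [275.5   220.125] 8 cloud med [0.6743 0.0453 0.0621] top 0.06399950831572143
scene dark [438.76 229.4 ] 25 cloud med [0.8928 0.5491 0.0639] top 0.07241762135430085
scene dark [202.0625 265.4375] 16 cloud med [ 0.7533 -0.24    0.0666] top 0.07662995324402622
scene dark [ 39.9703 328.5545] 101 cloud med [ 0.7928 -0.7405  0.0924] top 0.11990688063500143
scene dark [  7.   342.38] 50 cloud med [ 0.802  -0.8328  0.096 ] top 0.11959934811328732
```

```bash
cat >> h.py <<'E'
np.set_printoptions(precision=4,suppress=True)
C=np.array([0.565,0.066]); YAW=8.3
def fx(p):  # world->fixture
    a=np.radians(YAW); A=np.array([[np.cos(a),np.sin(a)],[-np.sin(a),np.cos(a)]]); p=np.array(p,float)
    q=p.copy(); q[...,:2]=(p[...,:2]-C)@A.T; return q
def wx(q):
    a=np.radians(YAW); A=np.array([[np.cos(a),np.sin(a)],[-np.sin(a),np.cos(a)]]); q=np.array(q,float)
    p=q.copy(); p[...,:2]=q[...,:2]@A+C; return p
def toolyaw(s): # angle of tool y axis in world, deg
    r=Rm(s['tool_rot']); return np.degrees(np.arctan2(r[1,1],r[0,1]))
def plan(target,yaw=None,s=None):
    "shift in tool axes to world target; turn to bring tool-y to world yaw (mod 180)"
    s=s or readout.state(); r=Rm(s['tool_rot']); d=r.T@(np.array(target)-s['position'])
    t=0
    if yaw is not None: t=-((yaw-toolyaw(s)+90)%180-90)
    return d.round(4),round(t,1)
E
python3 - <<'E'
from h import *
s=readout.state(); print(Rm(s['tool_rot'])); print('tooly',toolyaw(s))
print(fx([0.5318,0.2889,0]),fx([0.52,.0555,0]),fx([.588,-.0945,0]),fx([.5692,-.2636,0]),fx([.469,-.2605,0]))
print(plan(wx([0,0.275,0.2]),YAW), plan(wx([0,0.275,0.2]),YAW+90))
c=cap('top'); save(c,'dial0.png',8,(115,180,215,235))
E
```

```text
[[-0.0002  0.2695 -0.963 ]
 [ 0.0011 -0.963  -0.2695]
 [-1.     -0.0011 -0.0001]]
tooly -74.3665712735403
[-0.0007  0.2254  0.    ] [-0.046  -0.0039  0.    ] [-0.0004 -0.1621  0.    ] [-0.0434 -0.3268  0.    ] [-0.1421 -0.3092  0.    ]
(array([ 0.0396, -0.7087, -0.597 ]), np.float64(-82.7)) (array([ 0.0396, -0.7087, -0.597 ]), np.float64(7.3))
```

View pics/dial0.png

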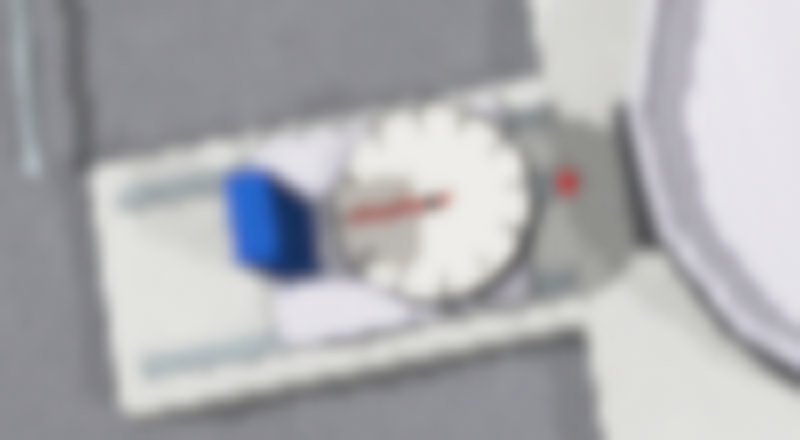

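The needle is readable here and points at the post, so the plunger is free. The blue post is at (255,222) in the crop. I need a half-turned tool (joint 6 range), so I turn while travelling.

Call:
arm_command(
  commands=[-0.06,-0.1,-0.08,-10,-1,-0.06,-0.15,-0.13,-20,-1,-0.06,-0.2,-0.17,-30,-1,-0.06,-0.25,-0.21,-40,-1,-0.06,-0.3,-0.25,-50,-1],
)

```text
clock: 0.92
position: [0.2673, -0.2269, 0.2961]
tool_rot: [80.3, 89.9, -33.8]
ft_force: [0.4, -1.0, 1.7]
gripper_width: -0.0001
```

Call:
arm_command(
  commands=[0,0,0,-10,-1,0,0,0,-20,-1,0,0,0,-30,-1,0,0,0,-40,-1,0,0,0,-50,-1],
)

```text
clock: 1.55
position: [0.2667, -0.2284, 0.2957]
tool_rot: [5.4, 90.0, -58.7]
ft_force: [0.1, 0.3, 0.4]
gripper_width: 0.0004
```

Call:
arm_command(
  commands=[0,0,0,-10,-1,0,0,0,-20,-1,0,0,0,-30,-1,0,0,0,-40,-1,0,0,0,-50,-1],
)

```text
clock: 2.17
position: [0.2667, -0.2285, 0.2957]
tool_rot: [-38.3, 90.0, -52.4]
ft_force: [0.5, 0.9, -0.6]
gripper_width: 0.0001
```

Call:
arm_command(
  commands=[0,0,0,-10,-1,0,0,0,-20,-1,0,0,0,-22.7,-1,0,0,0,-22.7,-1],
)

```text
clock: 2.68
position: [0.2668, -0.2285, 0.2957]
tool_rot: [-55.6, 90.0, -47.3]
ft_force: [-0.2, 0.8, -0.0]
gripper_width: 0.0001
```

```bash
python3 - <<'E'
from h import *
s=readout.state(); print(s['clock'],s['q'],s['position'],toolyaw(s),s['ft_force'])
print(plan(wx([0,0.275,0.28]),98.3),plan(wx([0,0.275,0.082]),98.3))
E
```

```text
2.675 [-51.5613 -21.4987  -8.9773 102.51     0.0009 -59.8575] [ 0.2668 -0.2285  0.2957] 98.29620136831014 [-0.1786  0.7886 -0.0207]
(array([0.0156, 0.5234, 0.3376]), np.float64(-0.0)) (array([0.2136, 0.5234, 0.3376]), np.float64(-0.0))
```

Call:
arm_command(
  commands=[0,0.12,0,0,-1,0,0.24,0.03,0,-1,0,0.36,0.13,0,-1,0,0.45,0.23,0,-1,0.0156,0.523,0.3376,0,-1],
)

```text
clock: 3.3
position: [0.3425, 0.0649, 0.294]
tool_rot: [-20.7, 89.8, -12.4]
ft_force: [1.1, -1.2, 0.7]
gripper_width: 0.0001
```

Call:
arm_command(
  commands=[0.0156,0.24,0.18,0,-1,0.0156,0.24,0.18,0,-1,0.0156,0.24,0.18,0,-1,0.0156,0.24,0.18,0,-1],
)

```text
clock: 3.8
position: [0.4619, 0.2842, 0.28]
tool_rot: [-21.7, 90.0, -13.4]
ft_force: [1.3, -0.5, 1.1]
gripper_width: 0.0001
```

```bash
python3 - <<'E'
from h import *
s=readout.state(); print(s['clock'],s['q'],s['position'],fx(s['position']),toolyaw(s),s['ft_force'])
c=cap('wrist'); save(c,'w1.png',1.2)
E
```

```text
3.8 [24.5359  6.187  14.0005 97.7812 -0.0252 16.2209] [0.4619 0.2842 0.28  ] [-0.0705  0.2308  0.28  ] 98.31498683302068 [ 1.3415 -0.533   1.0977]
```

Call:
arm_command(
  commands=[0,0.05,0.071,0,-1,0,0.05,0.071,0,-1,0.1,0.05,0.071,0,-1,0.198,0.05,0.071,0,-1,0.198,0.05,0.071,0,-1],
)

```text
clock: 4.47
position: [0.5243, 0.3417, 0.0908]
tool_rot: [17.0, 90.0, 25.3]
ft_force: [0.5, -0.3, -0.4]
gripper_width: -0.0001
```

Call:
arm_command(
  commands=[0,0,0,0,-1,0,0,0,0,-1],
)

```text
clock: 4.72
position: [0.5257, 0.3425, 0.0955]
tool_rot: [18.2, 89.8, 26.5]
ft_force: [0.3, 0.3, 1.3]
gripper_width: -0.0001
```

```bash
python3 - <<'E'
from h import *
s=readout.state(); print(s['clock'],s['position'],fx(s['position']),toolyaw(s),s['ft_force'])
c=cap('wrist'); save(c,'w2.png',1.2)
E
```

```text
4.725 [0.5257 0.3425 0.0955] [0.0011 0.2792 0.0955] 98.30362881390337 [0.2725 0.3268 1.3397]
```

View pics/w2.png

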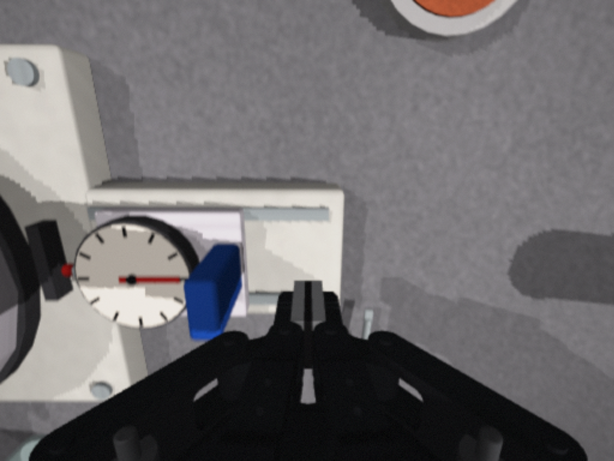

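The wrist view shows the fingers beyond the blue post (215,290), aligned with the slide; the needle is at zero. Now I push.

Call:
arm_command(
  commands=[0.012,0,0,0,-1,0.012,-0.02,0,0,-1,0.012,-0.03,0,0,-1,0.012,-0.04,0,0,-1,0.012,-0.045,0,0,-1],
)

```text
clock: 5.4
position: [0.5316, 0.2979, 0.0821]
tool_rot: [48.6, 89.8, 56.9]
ft_force: [-0.1, 4.5, 3.1]
gripper_width: -0.0001
```

Call:
arm_command(
  commands=[0,-0.004,0,0,-1,0,-0.008,0,0,-1,0,-0.008,0,0,-1],
)

```text
clock: 5.78
position: [0.5324, 0.2923, 0.0821]
tool_rot: [67.8, 89.6, 76.2]
ft_force: [-0.5, 8.8, 4.8]
gripper_width: 0.0002
```

```bash
python3 - <<'E'
from h import *
s=readout.state(); print(s['clock'],fx(s['position']),s['ft_force'])
c=cap('wrist'); save(c,'w3.png',1.2)
E
```

```text
5.775 [0.0004 0.2286 0.0821] [-0.455   8.8387  4.7905]
```

View pics/w3.png

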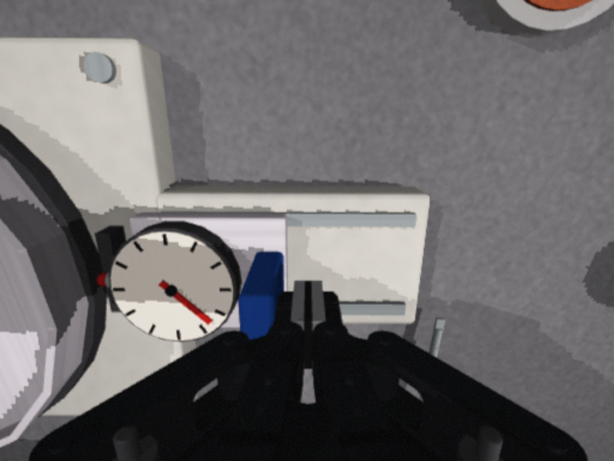

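The needle has moved to about 0.7 rad, with the plunger on the rim. I push further until the force shows the stop.

Call:
arm_command(
  commands=[0,-0.003,0,0,-1,0,-0.003,0,0,-1,0,-0.003,0,0,-1],
)

```text
clock: 6.2
position: [0.5324, 0.2922, 0.0822]
tool_rot: [75.9, 89.3, 84.4]
ft_force: [-2.0, 16.2, 2.9]
gripper_width: 0.0005
```

Call:
arm_command(
  commands=[0,-0.003,0,0,-1,0,-0.003,0,0,-1,0,-0.003,0,0,-1],
)

```text
clock: 6.58
position: [0.5324, 0.2921, 0.0824]
tool_rot: [79.5, 89.0, 88.1]
ft_force: [-1.4, 21.1, 2.4]
gripper_width: -0.0001
```

Call:
arm_command(
  commands=[0,0.035,0,0,-1,-0.05,0.035,0,0,-1,-0.11,0.035,0,0,-1,-0.13,-0.02,0,0,-0.4,-0.13,-0.08,-0.02,0,-0.4],
)

```text
clock: 7.2
position: [0.5267, 0.2003, 0.213]
tool_rot: [-32.8, 89.7, -24.4]
ft_force: [0.7, -0.1, -0.1]
gripper_width: 0.0256
```

Call:
arm_command(
  commands=[0,-0.06,-0.01,0,-0.4,0,-0.12,-0.025,0,-0.4,0,-0.16,-0.025,0,-0.4,0,-0.16,-0.025,0,-0.4],
)

```text
clock: 7.7
position: [0.5224, 0.0363, 0.2098]
tool_rot: [-135.5, 89.8, -127.5]
ft_force: [-1.0, 0.1, 0.2]
gripper_width: 0.0253
```

```bash
python3 - <<'E'
from h import *
s=readout.state(); print(s['clock'],fx(s['position']),s['ft_force'],s['gripper_width'],toolyaw(s))
c=cap('wrist'); a=c['image'];t=cap('top')['image'][130:280,80:300]
cv2.imwrite('pics/m1.png',cv2.cvtColor(np.vstack([cv2.resize(a,(614,460)),cv2.resize(t[35:110,20:150],(614,354))])[:600+214],cv2.COLOR_RGB2BGR))
h=cv2.imread('pics/m1.png');cv2.imwrite('pics/m1.png',cv2.resize(h,(450,597)))
P=cloud(c); m=(P[...,2]>0.085)&(P[...,2]<0.12)&(np.hypot(*(fx(P)[...,:2]-[-.042,-.004]).transpose(2,0,1))<0.03)
print(m.sum(),fx(np.median(P[m&(P[...,2]>.1)],0)))
E
```

```text
7.7 [-0.0464 -0.0233  0.2098] [-1.0092  0.0656  0.248 ] 0.025304282718031645 98.01130374309436
252 [-0.043  -0.0021  0.108 ]
```

View pics/m1.png

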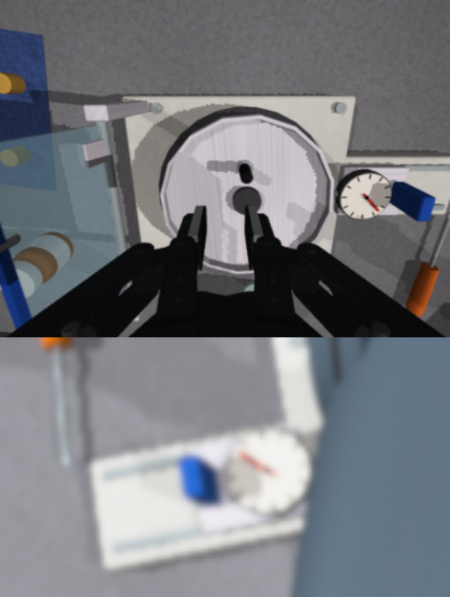

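The wrist view shows the pin (245,173), hub (245,198) and dial (363,193) clearly; the needle reads about 0.7–0.8 rad. I go down over the pin and grip it.

Call:
arm_command(
  commands=[0,0.021,0.004,0,-0.4,0.05,0.021,0.004,0,-0.4,0.1,0.021,0.004,0,-0.4,0.118,0.021,0.004,0,-0.4,0.118,0.021,0.004,0,-0.4],
)

```text
clock: 8.43
position: [0.5228, 0.0622, 0.0914]
tool_rot: [176.8, 89.8, -174.8]
ft_force: [0.4, -0.4, 0.2]
gripper_width: 0.0256
```

Call:
arm_command(
  commands=[0,0,0,0,-1,0,0,0,0,-1,0,0,0,0,-1],
  newtons=25,
)

```text
clock: 8.8
position: [0.5246, 0.0602, 0.094]
tool_rot: [-75.1, 89.8, -66.8]
ft_force: [-1.4, -5.6, -3.3]
gripper_width: 0.0127
```

```bash
cat >> h.py <<'E'
def needle(c,Z=0.061):
    hsv=cv2.cvtColor(c['image'],cv2.COLOR_RGB2HSV).astype(int); H,S,V=hsv[...,0],hsv[...,1],hsv[...,2]
    v,u=np.mgrid[:384,:512]; K=np.array(c['intrinsics'])
    d=np.stack([(u-K[0,2])/K[0,0],-(v-K[1,2])/K[1,1],-np.ones(u.shape)],-1)@c['T'][:3,:3].T
    o=c['T'][:3,3]; Q=fx(o+d*((Z-o[2])/d[...,2])[...,None])
    m=((H<8)|(H>172))&(S>110)&(abs(Q[...,0])<.034)&(Q[...,1]>.128)&(Q[...,1]<.2)
    return Q[m][:,:2]
def ang(q,cen):
    # needle tip side is the longer
    e=q-cen; i=np.argsort(-np.hypot(*e.T))[:max(3,len(q)//3)]; t=e[i].mean(0)
    return np.arctan2(t[0],t[1])%(2*np.pi)
def pinpos(s=None):
    s=s or readout.state(); p=fx(s['position']); return p,np.arctan2(-p[1],-p[0])
E
python3 - <<'E'
from h import *
s=readout.state(); print(s['clock'],pinpos(s),s['ft_force'],s['gripper_width'],toolyaw(s))
c=cap('wrist'); q=needle(c); print(len(q),q.mean(0),q.min(0),q.max(0)); save(c,'w4.png',1.2)
a=c['image'];K=c['intrinsics']
E
```

```text
8.8 (array([-0.0408,  0.0001,  0.094 ]), np.float64(-0.0019335082101233682)) [-1.3769 -5.5881 -3.2522] 0.012717887792248564 98.26433937477796
168 [0.0117 0.1681] [-0.0019  0.1544] [0.024  0.1805]
```

View pics/w4.png

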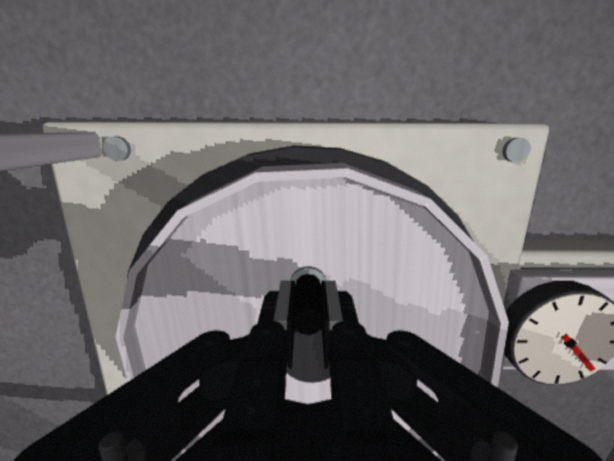

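The pin is gripped (310,300); the needle at (575,350) is at about 0.75 rad. I wind counter-clockwise, 100° per call.

Call:
arm_command(
  commands=[0,-0.0144,0.0025,0,-1,0,-0.027,0.0098,0,-1,0,-0.0364,0.021,0,-1,0,-0.0414,0.0347,0,-1,0,-0.0414,0.0493,0,-1],
)

```text
clock: 9.48
position: [0.5765, 0.0272, 0.0936]
tool_rot: [179.8, 89.7, -171.9]
ft_force: [-10.0, -2.9, 3.6]
gripper_width: 0.0129
```

```bash
cat > r.py <<'E'
from h import *
s=readout.state(); print(s['clock'],pinpos(s),s['ft_force'],s['gripper_width'],s['q'][5])
for n in ['wrist','scene','top']:
    c=cap(n); q=needle(c)
    if len(q)>3: print(n,len(q),q.mean(0),q.min(0),q.max(0),ang(q,np.array([.002,.159])))
E
python3 r.py
```

```text
9.475 (array([ 0.0058, -0.04  ,  0.0936]), np.float64(1.7135812736733698)) [-10.0249  -2.8557   3.5775] 0.012943069336720032 -12.256709184503451
scene 9 [0.0087 0.1583] [-0.006   0.1547] [0.0212 0.1613] 1.5398138009263516
```

Call:
arm_command(
  commands=[0,0.005,0.0137,0,-1,0,0.0144,0.0249,0,-1,0,0.027,0.0322,0,-1,0,0.0414,0.0347,0,-1,0,0.0557,0.0322,0,-1],
)

```text
clock: 10.25
position: [0.6208, 0.0827, 0.0949]
tool_rot: [-17.8, 87.8, -9.7]
ft_force: [38.0, -2.7, -25.3]
gripper_width: 0.0081
```

```bash
python3 r.py
```

```text
10.25 (array([0.0576, 0.0085, 0.0949]), np.float64(-2.9953627479407983)) [ 37.9782  -2.6999 -25.298 ] 0.008095232774400768 -6.398484551324859
wrist 254 [0.0032 0.1494] [0.0002 0.1358] [0.0063 0.1627] 3.0157109381638505
scene 7 [-0.0002  0.1413] [-0.0022  0.1325] [0.0022 0.1523] 3.2147598396508674
```

Call:
arm_command(
  commands=[0,0.0126,-0.0073,0,-1,0,0.022,-0.0185,0,-1,0,0.027,-0.0322,0,-1,0,0.027,-0.0468,0,-1,0,0.022,-0.0605,0,-1],
)

```text
clock: 11.02
position: [0.5467, 0.1003, 0.0973]
tool_rot: [-10.7, 88.9, -2.4]
ft_force: [15.0, -5.7, -2.9]
gripper_width: 0.0003
```

```bash
python3 r.py
```

```text
11.025 (array([-0.0131,  0.0366,  0.0973]), np.float64(-1.2259400776350267)) [15.0219 -5.7132 -2.9099] 0.0002548300989660892 -4.822569232849582
wrist 168 [0.0118 0.1599] [-0.0045  0.1561] [0.0291 0.1633] 1.4545705900237846
scene 7 [0.0071 0.1593] [-0.006   0.1547] [0.0229 0.1622] 1.4201934262666567
```

```bash
python3 - <<'E'
from h import *
c=cap('scene'); a=c['image'][130:250,190:370]; b=cap('wrist')['image']
cv2.imwrite('pics/m2.png',cv2.cvtColor(np.vstack([cv2.resize(b,(450,337)),cv2.resize(a,(450,300))]),cv2.COLOR_RGB2BGR)[:600+30])
h=cv2.imread('pics/m2.png');cv2.imwrite('pics/m2.png',h[60:])
E
```

```text
(no output)
```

View pics/m2.png

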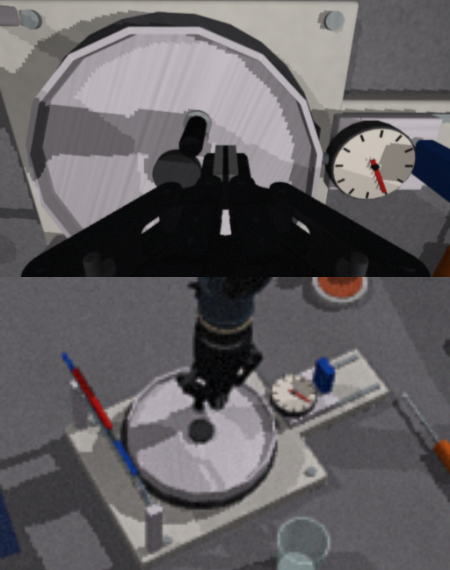

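The pin slipped out of the jaws near the end (at (190,135), almost a full turn on); the needle is at about 1.4. I lift, locate the pin and re-grip harder.

Call:
arm_command(
  commands=[-0.03,0.004,0,0,-1,-0.06,0.004,0,0,-0.3,-0.06,-0.02,-0.03,0,-0.3,-0.06,-0.02,-0.03,0,-0.3],
  newtons=60,
)

```text
clock: 11.78
position: [0.5117, 0.0759, 0.1529]
tool_rot: [145.6, 89.9, 153.9]
ft_force: [-0.3, 0.5, -0.4]
gripper_width: 0.0299
```

```bash
cat > p.py <<'E'
from h import *
s=readout.state(); p=fx(s['position']); print(s['clock'],p,s['ft_force'],s['gripper_width'])
c=cap('wrist'); P=fx(cloud(c)); r=np.hypot(P[...,0],P[...,1])
for lo,hi in [(.102,.115),(.09,.102)]:
    m=(P[...,2]>lo)&(P[...,2]<hi)&(r<.06)&(r>.025)&(c['image'].max(2)<90)
    if m.sum(): q=np.median(P[m],0); print(m.sum(),q,P[m].min(0),P[m].max(0),'a',np.arctan2(-q[1],-q[0]))
q=needle(c); print('needle',len(q),ang(q,np.array([.002,.159])) if len(q)>3 else None)
m=(P[...,2]>.0755)&(P[...,2]<.082)&(r<.03)
if m.sum(): print('hub',m.sum(),P[m].min(0),P[m].max(0),np.median(P[m],0))
E
python3 p.py
```

```text
11.775 [-0.0514  0.0175  0.1529] [-0.309   0.4718 -0.4115] 0.02986620048661147
270 [-0.0405  0.0177  0.108 ] [-0.0458  0.0116  0.1023] [-0.0324  0.0237  0.1102] a -0.4112716179696011
110 [-0.0446  0.0177  0.096 ] [-0.046   0.0114  0.09  ] [-0.0404  0.0241  0.102 ] a -0.3779768361364142
needle 105 1.1047402061870295
hub 865 [-0.018  -0.0067  0.0755] [0.0178 0.0196 0.0803] [-0.0006  0.0055  0.0783]
```

Call:
arm_command(
  commands=[0,0,0.012,0,-0.3,0.03,0,0.012,0,-0.3,0.063,0,0.012,0,-0.3,0.063,0,0.012,0,-1,0.063,0,0.012,0,-1],
  newtons=60,
)

```text
clock: 12.45
position: [0.5227, 0.078, 0.086]
tool_rot: [178.5, 89.6, -173.2]
ft_force: [1.1, -1.7, -19.6]
gripper_width: 0.0119
```

Call:
arm_command(
  commands=[0,0,0,0,-1,0,0,0,0,-1],
)

```text
clock: 12.7
position: [0.5227, 0.0781, 0.086]
tool_rot: [173.3, 89.7, -178.3]
ft_force: [2.7, -1.2, -27.5]
gripper_width: 0.0121
```

```bash
python3 r.py
```

```text
12.7 (array([-0.0401,  0.018 ,  0.086 ]), np.float64(-0.4225823460513398)) [  2.7021  -1.2026 -27.5297] 0.012134908415806025 -7.1041380443437205
wrist 193 [0.0138 0.1654] [-0.0029  0.1557] [0.0292 0.1744] 1.0815157424519903
scene 9 [0.0077 0.1618] [-0.006   0.1547] [0.0209 0.1678] 1.1197705953820227
```

Call:
arm_command(
  commands=[0.004,-0.0128,-0.0035,0,-1,0.004,-0.0259,-0.0028,0,-1,0.004,-0.0382,0.0019,0,-1,0.004,-0.0484,0.0102,0,-1,0.004,-0.0556,0.0212,0,-1],
)

```text
clock: 13.48
position: [0.5494, 0.0281, 0.086]
tool_rot: [145.8, 89.4, 154.3]
ft_force: [-2.9, 7.7, -11.0]
gripper_width: 0.012
```

```bash
python3 r.py
```

```text
13.475 (array([-0.0209, -0.0352,  0.086 ]), np.float64(1.0361130234388831)) [ -2.8754   7.6951 -11.0322] 0.011990841536158196 -12.6237219808965
scene 8 [0.0083 0.1628] [-0.006   0.1547] [0.0172 0.1701] 1.0399050331358568
```

Call:
arm_command(
  commands=[0,-0.0034,0.0127,0,-1,0,-0.0027,0.0258,0,-1,0,0.002,0.0381,0,-1,0,0.0103,0.0483,0,-1,0,0.0213,0.0555,0,-1],
)

```text
clock: 14.25
position: [0.6083, 0.0469, 0.086]
tool_rot: [-83.6, 88.9, -75.6]
ft_force: [6.6, -21.8, -17.3]
gripper_width: 0.0121
```

```bash
python3 r.py
```

```text
14.25 (array([ 0.04  , -0.0252,  0.086 ]), np.float64(2.5807954580519783)) [  6.5966 -21.8334 -17.2859] 0.012141677326817618 -9.424139052421129
scene 8 [0.0052 0.1488] [-0.0026  0.1375] [0.0147 0.1611] 2.6564344790833654
```

Call:
arm_command(
  commands=[0,-0.006,0,0,-0.4,0,-0.006,0,0,-0.4,-0.03,-0.006,0,0,-0.3,-0.065,-0.006,-0.01,0,-0.3,-0.065,-0.006,-0.01,0,-0.3],
  newtons=20,
)

```text
clock: 15.02
position: [0.5998, 0.0482, 0.1578]
tool_rot: [-8.6, 89.3, -0.3]
ft_force: [-0.2, -0.6, 0.0]
gripper_width: 0.0299
```

```bash
python3 p.py; python3 r.py
```

```text
15.025 [ 0.0319 -0.0226  0.1578] [-0.2282 -0.6256  0.0196] 0.02989108750163627
250 [ 0.0334 -0.0211  0.1081] [ 0.0283 -0.0272  0.102 ] [ 0.0405 -0.0142  0.1101] a 2.5789753670542828
96 [ 0.0297 -0.021   0.0965] [ 0.0282 -0.0274  0.0902] [ 0.0349 -0.0141  0.1019] a 2.52664660569087
needle 137 2.5504293837011125
hub 1523 [-0.0177 -0.0161  0.0756] [0.0184 0.0198 0.0804] [-0.0004  0.0017  0.0784]
15.075 (array([ 0.031 , -0.0225,  0.1553]), np.float64(2.513302001917683)) [ 0.107   0.2624 -0.3631] 0.030234486448314734 -10.13980964337649
wrist 136 [0.0078 0.1499] [-0.0036  0.1363] [0.0171 0.1656] 2.5502665390937955
scene 6 [0.0037 0.1494] [-0.0026  0.1398] [0.011  0.1611] 2.7879731034302133
```

Call:
arm_command(
  commands=[0,0.0015,0.0035,0,-0.3,0.04,0.0015,0.0035,0,-0.3,0.063,0.0015,0.0035,0,-0.3,0.063,0.0015,0.0035,0,-1,0.063,0.0015,0.0035,0,-1],
  newtons=20,
)

```text
clock: 15.85
position: [0.5975, 0.0499, 0.0841]
tool_rot: [172.4, 89.6, -179.2]
ft_force: [1.5, 0.5, -16.4]
gripper_width: 0.0133
```

Call:
arm_command(
  commands=[0,0,0,0,-1,0,0,0,0,-1],
)

```text
clock: 16.1
position: [0.5975, 0.0499, 0.0842]
tool_rot: [170.4, 89.6, 178.8]
ft_force: [1.2, -0.7, -23.4]
gripper_width: 0.013
```

Call:
arm_command(
  commands=[0.003,0.0069,0.0036,-10.6,-1,0.003,0.0143,0.0059,-21.2,-1,0.003,0.022,0.0068,-31.8,-1,0.003,0.0298,0.0062,-42.4,-1,0.003,0.0373,0.0043,-53,-1],
)

```text
clock: 16.73
position: [0.5993, 0.0835, 0.0842]
tool_rot: [-146.5, 89.5, -84.9]
ft_force: [3.6, -8.1, -18.4]
gripper_width: 0.0131
```

```bash
python3 r.py
```

```text
16.725 (array([0.0364, 0.0123, 0.0842]), np.float64(-2.814853477292887)) [  3.5976  -8.075  -18.4135] 0.013068664971947594 -59.706782883277626
scene 6 [-0.0014  0.1461] [-0.0026  0.1348] [0.0001 0.1611] 3.2942343849118654
```

Call:
arm_command(
  commands=[0,0,0,0,-0.4,0,0,0,0,-0.4,-0.04,0,0,0,-0.4,-0.08,0,0,10.6,-0.4,-0.08,0,0,21.2,-0.4],
)

```text
clock: 17.5
position: [0.6032, 0.0882, 0.1737]
tool_rot: [-34.3, 89.1, 5.5]
ft_force: [0.6, 0.3, -0.5]
gripper_width: 0.0255
```

Call:
arm_command(
  commands=[0,0,0,10.6,-0.4,0,0,0,21.2,-0.4,0,0,0,31.8,-0.4,0,0,0,31.8,-0.4],
)

```text
clock: 18.0
position: [0.6002, 0.088, 0.1679]
tool_rot: [0.2, 89.7, 8.6]
ft_force: [-0.1, -0.6, -0.3]
gripper_width: 0.0255
```

```bash
python3 p.py; python3 r.py; python3 - <<'E'
from h import *
s=readout.state(); print(toolyaw(s))
c=cap('wrist'); save(c,'w5.png',1.2)
E
```

```text
18.0 [0.038  0.0166 0.1679] [-0.1432 -0.627  -0.3328] 0.025547443102317994
236 [0.0362 0.0199 0.1081] [0.0309 0.0137 0.1021] [0.0432 0.0264 0.11  ] a -2.638100451197581
80 [0.0322 0.0194 0.0963] [0.0308 0.0135 0.09  ] [0.0366 0.0261 0.1019] a -2.6000582658021227
needle 127 3.1171400580537596
hub 1434 [-0.0175 -0.016   0.0755] [0.0183 0.0194 0.0806] [-0.0002  0.0018  0.0784]
18.05 (array([0.0378, 0.0166, 0.1674]), np.float64(-2.727846974700811)) [-0.1115  0.1095  0.6428] 0.025869394931101995 -6.528138276038333
wrist 132 [0.0021 0.1481] [-0.0005  0.1321] [0.0042 0.1666] 3.1053871480961144
scene 6 [-0.0007  0.1442] [-0.0022  0.1348] [0.0015 0.1523] 3.2942343849118654
98.43393111469497
```

View pics/w5.png

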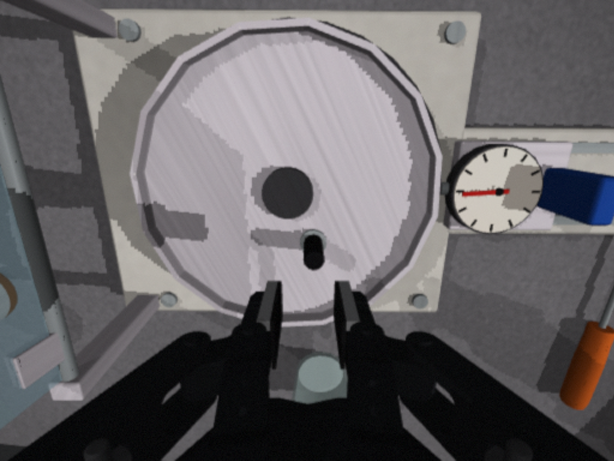

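The needle at (500,191) points at the rotor, about 3.1 rad. A sine fit over the readings (mean 1.96, high spot at about 3.5 rad, rotor at about 3.6 after just over one and a half turns) says it is parked near the maximum. Next, the weights.

Call:
arm_command(
  commands=[-0.06,0,0,0,-0.1,-0.12,0,0,0,-0.1,-0.172,-0.02,-0.01,0,-0.1,-0.172,-0.08,-0.04,0,-0.1,-0.172,-0.14,-0.07,0,-0.1],
)

```text
clock: 18.88
position: [0.5528, -0.0536, 0.3381]
tool_rot: [-23.1, 89.8, -14.6]
ft_force: [0.6, -0.9, 0.6]
gripper_width: 0.0383
```

Call:
arm_command(
  commands=[0,-0.05,-0.02,0,-0.1,0,-0.1,-0.04,0,-0.1,0,-0.16,-0.06,0,-0.1,0.1,-0.18,-0.08,0,-0.1,0.1,-0.18,-0.08,0,-0.1],
)

```text
clock: 19.5
position: [0.4983, -0.2435, 0.2343]
tool_rot: [135.3, 89.9, 143.6]
ft_force: [-0.5, -0.3, 0.5]
gripper_width: 0.0387
```

Call:
arm_command(
  commands=[0,0,0,0,-0.1,0,0,0,0,-0.1],
)

```text
clock: 19.75
position: [0.5004, -0.2423, 0.2389]
tool_rot: [-34.8, 89.8, -26.4]
ft_force: [1.4, -0.7, 0.6]
gripper_width: 0.0381
```

```bash
cat > b.py <<'E'
from h import *
s=readout.state(); p=fx(s['position']); print(s['clock'],p,s['ft_force'],s['gripper_width'],toolyaw(s))
for n in ['wrist','top','scene']:
    c=cap(n); W=cloud(c); P=fx(W); h=cv2.cvtColor(c['image'],cv2.COLOR_RGB2HSV).astype(int)
    m=((h[...,0]>8)&(h[...,0]<30)&(h[...,1]>100)&(h[...,2]>50)&(P[...,2]<.12)&(W[...,0]<.7)&(W[...,1]<.2)&(W[...,1]>-.45)).astype(np.uint8)
    k,l,st,ce=cv2.connectedComponentsWithStats(m)
    for i in range(1,k):
        if st[i,4]>(60 if n=='wrist' else 12):
            Q=P[l==i]; t=np.percentile(Q[:,2],80); T=Q[abs(Q[:,2]-t)<.003]; (cx,cy),r=cv2.minEnclosingCircle(T[:,:2].astype(np.float32))
            print(n,ce[i],st[i,4],'top z',t.round(4),'mid',T[:,:2].mean(0),'circ',cx,cy,r, 'shift from TCP tz,ty',np.round([cx-p[0],cy-p[1]],4))
    if n=='wrist': save(c,f'b{s["clock"]:.0f}.png',1.2)
E
python3 b.py; ls pics
```

```text
19.75 [-0.1085 -0.2957  0.2389] [ 1.4082 -0.7484  0.602 ] 0.03813602934008636 98.37251870008205
wrist [245.3374 143.9202] 326 top z 0.0249 mid [-0.1418 -0.3104] circ -0.14142152667045593 -0.31040817499160767 0.012972552329301834 shift from TCP tz,ty [-0.033  -0.0147]
wrist [233.0518 213.1812] 309 top z 0.0249 mid [-0.0433 -0.3291] circ -0.04299432784318924 -0.3293514847755432 0.012834089808166027 shift from TCP tz,ty [ 0.0655 -0.0337]
wrist [246.7123 306.6301] 73 top z 0.054 mid [ 0.0904 -0.3096] circ 0.09088745713233948 -0.3104415833950043 0.009659785777330399 shift from TCP tz,ty [ 0.1993 -0.0147]
top [350.7627 185.9322] 59 top z 0.0246 mid [-0.0429 -0.3271] circ -0.04335161671042442 -0.3286604881286621 0.012127630412578583 shift from TCP tz,ty [ 0.0651 -0.033 ]
top [354.4521 221.1233] 73 top z 0.0243 mid [-0.1424 -0.3103] circ -0.14251847565174103 -0.3102794289588928 0.012583054602146149 shift from TCP tz,ty [-0.0341 -0.0146]
scene [75.7636  7.4545] 55 top z 0.0601 mid [-1.3972 -0.2936] circ -1.3964754343032837 -0.2938896417617798 0.016052434220910072 shift from TCP tz,ty [-1.288 
[... 752 characters left out ...]
circ -1.3804775476455688 -0.2166959047317505 0.004403581842780113 shift from TCP tz,ty [-1.272  0.079]
scene [138.2     38.8667] 15 top z -0.2093 mid [-1.3636 -0.0472] circ -1.363607406616211 -0.04716695472598076 0.004794392269104719 shift from TCP tz,ty [-1.2551  0.2485]
scene [174.6415 205.0189] 53 top z 0.0262 mid [-0.1404 -0.3115] circ -0.13804014027118683 -0.3120397627353668 0.014924461953341961 shift from TCP tz,ty [-0.0296 -0.0163]
scene [180.6545 228.7273] 55 top z 0.0265 mid [-0.0415 -0.3318] circ -0.039882808923721313 -0.3323706090450287 0.012698142789304256 shift from TCP tz,ty [ 0.0686 -0.0367]
b20.png
dial0.png
m1.png
m2.png
scene0.png
top0.png
w1.png
w2.png
w3.png
w4.png
w5.png
```

Both weights are confirmed; the third blob is the jar cap. I pick up weight A.

Call:
arm_command(
  commands=[0.06,-0.0147,-0.033,0,-0.1,0.12,-0.0147,-0.033,0,-0.1,0.18,-0.0147,-0.033,0,-0.1,0.224,-0.0147,-0.033,0,-0.1,0.224,-0.0147,-0.033,0,-0.1],
)

```text
clock: 20.52
position: [0.4688, -0.2608, 0.0116]
tool_rot: [132.9, 89.9, 141.3]
ft_force: [-0.4, 0.2, 1.0]
gripper_width: 0.0382
```

Call:
arm_command(
  commands=[0,0,0,0,-0.1,0,0,0,0,-1,0,0,0,0,-1,0,0,0,0,-1],
  newtons=45,
)

```text
clock: 21.02
position: [0.471, -0.2627, 0.0158]
tool_rot: [-38.8, 89.7, -30.4]
ft_force: [0.1, 0.4, 6.5]
gripper_width: 0.0233
```

Call:
arm_command(
  commands=[-0.06,0,0,0,-1,-0.12,0,0,0,-1,-0.18,0,0,0,-1,-0.24,0,0,0,-1,-0.3,0,0,0,-1],
)

```text
clock: 21.65
position: [0.4686, -0.2614, 0.3152]
tool_rot: [-50.6, 89.9, -42.2]
ft_force: [0.4, -0.2, -1.1]
gripper_width: 0.0227
```

Call:
arm_command(
  commands=[-0.025,0.05,0.02,0,-1,-0.025,0.1,0.04,0,-1,-0.025,0.16,0.06,0,-1,-0.025,0.22,0.08,0,-1,-0.025,0.267,0.0955,0,-1],
)

```text
clock: 22.28
position: [0.5246, 0.0188, 0.3382]
tool_rot: [-9.9, 89.9, -1.6]
ft_force: [0.0, -0.8, -1.4]
gripper_width: 0.023
```

Call:
arm_command(
  commands=[0,0,0,0,-1,0,0,0,0,-1],
)

```text
clock: 22.52
position: [0.5246, 0.0163, 0.3379]
tool_rot: [-90.0, 90.0, -81.7]
ft_force: [-0.0, 0.0, -0.1]
gripper_width: 0.0228
```

```bash
python3 b.py|head -6
```

```text
22.525 [-0.0472 -0.0433  0.3379] [-0.0244  0.0194 -0.1177] 0.022780108698340056 98.36745618200835
wrist [ 89.8481 157.6963] 270 top z 0.0247 mid [-0.0431 -0.3277] circ -0.0426529198884964 -0.3280283510684967 0.01273359078913927 shift from TCP tz,ty [ 0.0045 -0.2847]
top [351.125  186.0625] 64 top z 0.025 mid [-0.0431 -0.3284] circ -0.043408412486314774 -0.3272692561149597 0.01198184210807085 shift from TCP tz,ty [ 0.0038 -0.2839]
scene [94.8316 41.0249] 481 top z -0.0142 mid [-1.3941 -0.2801] circ -1.3901084661483765 -0.28701409697532654 0.029867567121982574 shift from TCP tz,ty [-1.3429 -0.2437]
scene [115.7255   5.2745] 51 top z 0.0242 mid [-1.3731 -0.1206] circ -1.3735309839248657 -0.12044283002614975 0.009936882182955742 shift from TCP tz,ty [-1.3264 -0.0771]
scene [166.1732  31.0515] 1126 top z -0.1068 mid [-1.3366  0.103 ] circ -1.3342435359954834 0.12008975446224213 0.08700059354305267 shift from TCP tz,ty [-1.2871  0.1634]
```

Call:
arm_command(
  commands=[0.06,0,0.002,0,-1,0.12,0,0.002,0,-1,0.18,0,0.002,0,-1,0.235,0,0.002,0,-1,0.246,0,0.002,0,-1],
)

```text
clock: 23.3
position: [0.5222, 0.0159, 0.0865]
tool_rot: [166.9, 89.4, 175.1]
ft_force: [-1.5, 1.1, -0.3]
gripper_width: 0.0228
```

Call:
arm_command(
  commands=[0.004,0,0,0,-1,0.006,0,0,0,-1,0.006,0,0,0,-1],
)

```text
clock: 23.68
position: [0.5287, 0.0165, 0.0884]
tool_rot: [-14.1, 89.7, -5.8]
ft_force: [1.0, 0.4, -2.2]
gripper_width: 0.0226
```

Call:
arm_command(
  commands=[0.003,0,0,0,-1,0.003,0,0,0,-1],
)

```text
clock: 23.92
position: [0.5286, 0.0166, 0.0858]
tool_rot: [-16.9, 89.7, -8.6]
ft_force: [-0.7, 0.7, 5.7]
gripper_width: 0.0229
```

Contact (+5.7 N up). I release a little and lift.

Call:
arm_command(
  commands=[0,0,0,0,-0.15,0,0,0,0,-0.15,-0.03,0,0,0,-0.15,-0.09,0,0,0,-0.15,-0.15,0,0,0,-0.15],
)

```text
clock: 24.55
position: [0.526, 0.0169, 0.2333]
tool_rot: [165.6, 89.9, 173.9]
ft_force: [1.7, -0.9, -0.5]
gripper_width: 0.0362
```

Call:
arm_command(
  commands=[-0.06,0,0,0,-0.1,-0.1,0,0,0,-0.1,-0.1,-0.06,0,0,-0.1,-0.1,-0.12,0,0,-0.1,-0.1,-0.18,0,0,-0.1],
)

```text
clock: 25.18
position: [0.5531, -0.1628, 0.3326]
tool_rot: [-1.3, 90.0, 7.1]
ft_force: [0.7, -0.6, 0.2]
gripper_width: 0.0382
```

Call:
arm_command(
  commands=[0,-0.06,0,0,-0.1,0,-0.105,0,0,-0.1,0.06,-0.105,0,0,-0.1,0.1,-0.105,0,0,-0.1,0.1,-0.105,0,0,-0.1],
)

```text
clock: 25.8
position: [0.565, -0.2636, 0.2261]
tool_rot: [140.4, 89.3, 148.7]
ft_force: [-0.2, 0.3, -0.6]
gripper_width: 0.0384
```

```bash
python3 b.py|grep -v 1.3; python3 - <<'E'
from h import *
c=cap('top'); q=needle(c); print(len(q), ang(q,np.array([.002,.159])) if len(q)>3 else 0)
E
```

```text
25.8 [-0.0476 -0.3262  0.2261] [-0.2226  0.2532 -0.5563] 0.03837192855695245 98.30848049333014
top [253.8667 202.4   ] 60 top z 0.0947 mid [-0.0452 -0.045 ] circ -0.04519010707736015 -0.044317714869976044 0.011677635833621025 shift from TCP tz,ty [0.0024 0.2819]
scene [252.82 185.54] 50 top z 0.0961 mid [-0.0393 -0.0483] circ -0.040833741426467896 -0.04722074419260025 0.012954410165548325 shift from TCP tz,ty [0.0068 0.279 ]
0 0
```

```bash
python3 b.py|grep -E "^[0-9]|wrist|top "; python3 p.py | grep needle; python3 - <<'E'
from h import *
for n in ['top','scene']:
    q=needle(cap(n)); print(n,len(q), ang(q,np.array([.002,.159])) if len(q)>3 else 0)
E
```

```text
26.0 [-0.0435 -0.329   0.2365] [ 0.6346 -0.8219  0.9782] 0.03879561627582441 98.35139390950839
wrist [256.9474 168.9876] 323 top z 0.0248 mid [-0.0431 -0.3292] circ -0.04293409362435341 -0.3292738199234009 0.012716397643089294 shift from TCP tz,ty [ 0.0006 -0.0002]
wrist [270.5676 268.8784] 74 top z 0.0542 mid [ 0.0904 -0.3101] circ 0.09077084064483643 -0.3097877502441406 0.009900941513478756 shift from TCP tz,ty [0.1343 0.0192]
top [351.1077 186.0769] 65 top z 0.025 mid [-0.0426 -0.3283] circ -0.04265584424138069 -0.32810020446777344 0.011783717200160027 shift from TCP tz,ty [0.0008 0.0009]
top [253.7742 202.4355] 62 top z 0.0947 mid [-0.0449 -0.0448] circ -0.045358672738075256 -0.044685229659080505 0.011838666163384914 shift from TCP tz,ty [-0.0019  0.2843]
scene [113.5044  40.3251] 1824 top z -0.067 mid [-1.3853 -0.2098] circ -1.3832228183746338 -0.20768488943576813 0.10989683121442795 shift from TCP tz,ty [-1.3397  0.1213]
scene [154.1016  14.3302] 315 top z -0.0462 mid [-1.3434  0.0732] circ -1.3484810590744019 0.0680982694029808 0.03768208995461464 shift from TCP tz,ty [-1.305 
[... 374 characters left out ...]
35 top z -0.1235 mid [-1.388  -0.2218] circ -1.3933056592941284 -0.21890588104724884 0.018165461719036102 shift from TCP tz,ty [-1.3498  0.1101]
scene [111.      30.0588] 17 top z -0.123 mid [-1.3754 -0.1652] circ -1.377777338027954 -0.1643226593732834 0.010526618920266628 shift from TCP tz,ty [-1.3343  0.1647]
scene [252.8654 185.6731] 52 top z 0.0961 mid [-0.0418 -0.0482] circ -0.040638286620378494 -0.04780599847435951 0.01175282895565033 shift from TCP tz,ty [0.0029 0.2812]
scene [180.7636 228.8182] 55 top z 0.0262 mid [-0.0416 -0.3321] circ -0.03956293314695358 -0.3323143720626831 0.012848708778619766 shift from TCP tz,ty [ 0.0039 -0.0033]
needle 0 None
top 0 0
scene 6 3.2942343849118654
```

Call:
arm_command(
  commands=[0.06,0,0.0005,0,-0.1,0.12,0,0.0005,0,-0.1,0.18,0,0.0005,0,-0.1,0.222,0,0.0005,0,-0.1,0.222,0,0.0005,0,-0.1],
)

```text
clock: 26.92
position: [0.5684, -0.2651, 0.01]
tool_rot: [157.0, 90.0, 165.4]
ft_force: [0.2, 0.3, 0.8]
gripper_width: 0.0383
```

Call:
arm_command(
  commands=[0,0,0,0,-0.1,0,0,0,0,-1,0,0,0,0,-1,0,0,0,0,-1],
  newtons=45,
)

```text
clock: 27.42
position: [0.5689, -0.2654, 0.0114]
tool_rot: [-35.2, 89.9, -26.9]
ft_force: [-0.0, 0.0, 3.0]
gripper_width: 0.0232
```

Call:
arm_command(
  commands=[-0.06,0,0,0,-1,-0.12,0,0,0,-1,-0.18,0,0,0,-1,-0.24,0,0,0,-1,-0.31,0,0,0,-1],
)

```text
clock: 28.05
position: [0.568, -0.2649, 0.3144]
tool_rot: [140.3, 89.9, 148.6]
ft_force: [1.6, -0.3, -0.3]
gripper_width: 0.0229
```

Call:
arm_command(
  commands=[-0.02,0.05,0.02,0,-1,-0.02,0.1,0.04,0,-1,-0.02,0.16,0.06,0,-1,-0.02,0.22,0.08,0,-1,-0.02,0.283,0.088,0,-1],
)

```text
clock: 28.68
position: [0.6149, 0.0271, 0.3318]
tool_rot: [165.4, 89.9, 173.7]
ft_force: [0.8, 1.0, -1.6]
gripper_width: 0.023
```

Call:
arm_command(
  commands=[0,0,0,0,-1,0,0,0,0,-1],
)

```text
clock: 28.92
position: [0.6145, 0.0251, 0.3327]
tool_rot: [-145.9, 89.9, -137.5]
ft_force: [-0.5, -0.5, -0.7]
gripper_width: 0.0233
```

```bash
python3 b.py|grep -E "^[0-9]|wrist|^top "
```

```text
28.925 [ 0.0431 -0.0476  0.3327] [-0.5091 -0.469  -0.7078] 0.023256644502191327 98.37834250923468
wrist [259.2271 100.7153] 295 top z 0.0949 mid [-0.0444 -0.044 ] circ -0.04432808607816696 -0.044190578162670135 0.012371402233839035 shift from TCP tz,ty [-0.0874  0.0034]
```

Call:
arm_command(
  commands=[0.06,0.002,0.002,0,-1,0.12,0.002,0.002,0,-1,0.18,0.002,0.002,0,-1,0.235,0.002,0.002,0,-1,0.244,0.002,0.002,0,-1],
)

```text
clock: 29.7
position: [0.6115, 0.0261, 0.083]
tool_rot: [168.8, 89.3, 177.0]
ft_force: [-0.3, -0.1, -1.5]
gripper_width: 0.0229
```

Call:
arm_command(
  commands=[0.002,0,0,0,-1,0.005,0,0,0,-1,0.008,0,0,0,-1,0.008,0,0,0,-1],
)

```text
clock: 30.2
position: [0.6171, 0.0274, 0.0825]
tool_rot: [-11.4, 89.9, -3.1]
ft_force: [0.4, 0.2, -1.7]
gripper_width: 0.0234
```

Call:
arm_command(
  commands=[0.003,0,0,0,-1,0.003,0,0,0,-1],
)

```text
clock: 30.45
position: [0.6173, 0.0275, 0.0813]
tool_rot: [-13.7, 89.8, -5.4]
ft_force: [-2.4, 0.4, 7.0]
gripper_width: 0.0231
```

Contact. I release and lift to where the wrist camera sees both the deck and the dial.

Call:
arm_command(
  commands=[0,0,0,0,-0.15,0,0,0,0,-0.15,-0.03,0,0,0,-0.15,-0.08,0,0,0,-0.15,-0.13,0.03,-0.01,0,-0.5],
)

```text
clock: 31.08
position: [0.6021, 0.0544, 0.2082]
tool_rot: [-168.3, 89.9, -160.1]
ft_force: [0.8, 1.6, -0.5]
gripper_width: 0.0218
```

Call:
arm_command(
  commands=[0,0.03,-0.01,0,-0.6,0,0.03,-0.01,0,-0.6,0,0.03,-0.01,0,-0.6],
)

```text
clock: 31.45
position: [0.5876, 0.0836, 0.2072]
tool_rot: [-163.8, 89.9, -155.4]
ft_force: [-0.1, -0.2, 0.4]
gripper_width: 0.0172
```

```bash
python3 b.py|grep -E "^[0-9]|wrist|^top "; python3 p.py; python3 - <<'E'
from h import *
for n in ['top','scene']:
    c=cap(n); q=needle(c); print(n,len(q), ang(q,np.array([.002,.159])) if len(q)>3 else 0)
    P=fx(cloud(c)); h=cv2.cvtColor(c['image'],cv2.COLOR_RGB2HSV).astype(int)
    m=((h[...,0]<6)|(h[...,0]>174))&(h[...,1]>150)&(P[...,2]>.2)&(P[...,2]<.3)
    Q=P[m]; print('bar',m.sum(),np.median(Q,0),Q.min(0),Q.max(0))
c=cap('wrist'); save(c,'w6.png',1.2)
E
```

```text
31.45 [0.0249 0.0142 0.2072] [-0.1063 -0.1664  0.3539] 0.01719108295716748 98.339842289909
wrist [193.1    119.2918] 730 top z 0.0948 mid [-0.0445 -0.0434] circ -0.044435326009988785 -0.04365210235118866 0.012822547927498817 shift from TCP tz,ty [-0.0693 -0.0578]
wrist [197.8686 212.0192] 624 top z 0.0947 mid [ 0.0466 -0.0457] circ 0.04693235456943512 -0.0458734929561615 0.012746932916343212 shift from TCP tz,ty [ 0.022 -0.06 ]
top [247.2656 169.2344] 64 top z 0.0945 mid [ 0.0464 -0.0469] circ 0.04578236863017082 -0.046325184404850006 0.012096679769456387 shift from TCP tz,ty [ 0.0209 -0.0605]
top [253.7705 202.4754] 61 top z 0.0944 mid [-0.0456 -0.0439] circ -0.04531481862068176 -0.0440877228975296 0.011459664441645145 shift from TCP tz,ty [-0.0702 -0.0583]
31.6 [0.0249 0.0136 0.207 ] [-0.173  -0.4614 -0.2808] 0.016939843844226303
162 [0.036  0.0196 0.108 ] [0.031  0.0139 0.1021] [0.0429 0.0262 0.1102] a -2.6433235726285975
51 [0.0321 0.0197 0.0965] [0.0308 0.014  0.0906] [0.0354 0.0263 0.1017] a -2.5908426443927857
needle 90 3.094042072470653
hub 1021 [-0.0175 -0.0161  0.0757] [0.0182 0.019  0.0806] [-0.0004  0.002   0.0784]
top 0 0
bar 125 [-0.0039 -0.1611  0.2711] [-0.0477 -0.165   0.2682] [ 0.0457 -0.1572  0.2736]
scene 5 3.2942343849118654
bar 84 [-0.0036 -0.1639  0.2714] [-0.6445 -0.1687  0.2002] [0.0529 0.8305 0.2788]
```

View pics/w6.png

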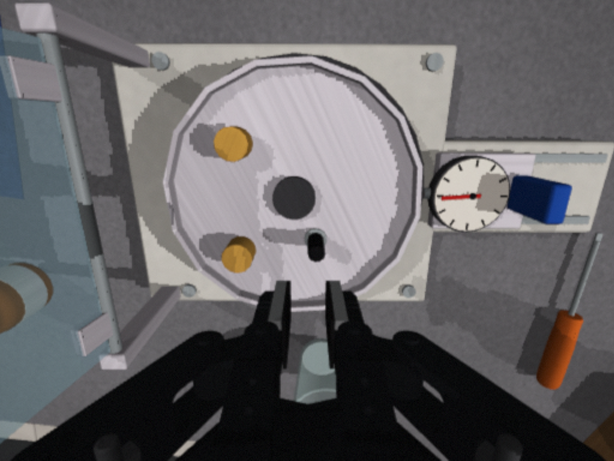

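The weights are at (232,144) and (238,254) on the deck's far half, and the dial reads about 3.1 at (473,197). Now the guard bar.

Call:
arm_command(
  commands=[-0.06,0,0,0,-0.3,-0.12,0,-0.01,0,-0.3,-0.135,-0.06,-0.02,0,-0.3,-0.135,-0.12,-0.025,0,-0.3,-0.135,-0.1755,-0.025,0,-0.3],
)

```text
clock: 32.42
position: [0.5886, -0.0953, 0.3441]
tool_rot: [-25.3, 89.9, -17.0]
ft_force: [1.5, 1.0, -0.4]
gripper_width: 0.0301
```

Call:
arm_command(
  commands=[0,0,0,0,-0.3,0,0,0,0,-0.3,0,0,0,0,-0.3],
)

```text
clock: 32.8
position: [0.5884, -0.0922, 0.3435]
tool_rot: [41.4, 90.0, 49.8]
ft_force: [0.2, 0.2, 0.1]
gripper_width: 0.0298
```

```bash
python3 - <<'E'
from h import *
s=readout.state(); p=fx(s['position']); print(s['clock'],p,s['gripper_width'])
c=cap('wrist'); P=fx(cloud(c)); h=cv2.cvtColor(c['image'],cv2.COLOR_RGB2HSV).astype(int)
m=((h[...,0]<6)|(h[...,0]>174))&(h[...,1]>150)&(P[...,2]>.2)&(P[...,2]<.3)
Q=P[m]; print('bar',m.sum(),np.median(Q,0),Q.min(0),Q.max(0))
save(c,'w7.png',1.2)
E
```

```text
32.8 [ 0.0003 -0.1599  0.3435] 0.029775132470321857
bar 1199 [-0.0058 -0.1613  0.2717] [-0.05   -0.1657  0.2672] [ 0.0471 -0.1567  0.2739]
```

View pics/w7.png

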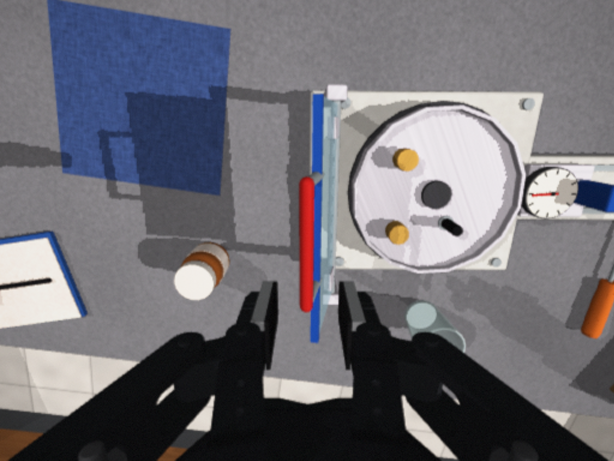

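Call:
arm_command(
  commands=[0.04,-0.0015,0,0,-0.3,0.074,-0.0015,0,0,-0.3,0.074,-0.0015,0,0,-0.3,0.074,-0.0015,0,0,-1,0.074,-0.0015,0,0,-1],
  newtons=20,
)

```text
clock: 33.48
position: [0.5893, -0.0943, 0.2714]
tool_rot: [-4.3, 89.8, 4.1]
ft_force: [-0.7, 1.8, -0.7]
gripper_width: 0.0087
```

Call:
arm_command(
  commands=[0,0,0,0,-1,0,0,0,0,-1],
)

```text
clock: 33.72
position: [0.5894, -0.095, 0.2712]
tool_rot: [-21.1, 89.8, -12.7]
ft_force: [-1.1, 1.1, 3.8]
gripper_width: 0.0087
```

```bash
python3 - <<'E'
from h import *
s=readout.state(); p=fx(s['position']); print(s['clock'],p,s['gripper_width'],s['ft_force'])
d=p[1:]-np.array([-.1335,.135]); th=np.arctan2(d[1],d[0]); r=np.hypot(*d); print(th,r)
for t in np.linspace(th,0,11)[1:]: print(round(np.degrees(t)), np.round([-(.135*np.sin(t)-.135*np.sin(th)),.135*(np.cos(t)-np.cos(th))],4))
E
```

```text
33.725 [ 0.0009 -0.1628  0.2712] 0.008689086219858283 [-1.0951  1.0501  3.7681]
1.782857071061741 0.13927604629236534
92 [-0.0029  0.0239]
82 [-0.0016  0.0479]
72 [0.0039 0.0712]
61 [0.0136 0.0933]
51 [0.0269 0.1132]
41 [0.0437 0.1305]
31 [0.0632 0.1446]
20 [0.0849 0.1549]
10 [0.108  0.1613]
0 [0.132  0.1634]
```

Call:
arm_command(
  commands=[-0.003,0.024,0,0,-1,-0.0015,0.048,0,0,-1,0.004,0.071,0,0,-1,0.0135,0.093,0,0,-1,0.027,0.113,0,0,-1],
)

```text
clock: 34.35
position: [0.5734, 0.017, 0.2435]
tool_rot: [-32.0, 89.7, -23.6]
ft_force: [2.2, -2.1, 0.8]
gripper_width: 0.0086
```

```bash
python3 - <<'E'
from h import *
s=readout.state(); p=fx(s['position']); print(s['clock'],p,s['gripper_width'],s['ft_force'])
d=p[1:]-np.array([-.1335,.138]); th=np.arctan2(d[1],d[0]); r=np.hypot(*d); print(th,r)
E
```

```text
34.35 [ 0.0013 -0.0497  0.2435] 0.008597213889305328 [ 2.1649 -2.1118  0.8238]
0.8995004417425165 0.13469268159975803
```

Call:
arm_command(
  commands=[0.017,0.017,0,0,-1,0.036,0.031,0,0,-1,0.058,0.0415,0,0,-1,0.081,0.048,0,0,-1,0.105,0.05,0,0,-1],
)

```text
clock: 34.98
position: [0.5661, 0.068, 0.1373]
tool_rot: [24.5, 89.8, 32.9]
ft_force: [1.4, -0.6, 1.7]
gripper_width: 0.0091
```

Call:
arm_command(
  commands=[0.002,0,0,0,-1,0.003,0,0,0,-1,0.003,0,0,0,-1],
)

```text
clock: 35.35
position: [0.5659, 0.068, 0.1337]
tool_rot: [55.4, 89.8, 63.7]
ft_force: [3.8, 4.3, -2.7]
gripper_width: 0.0086
```

```bash
python3 - <<'E'
from h import *
s=readout.state(); p=fx(s['position']); print(s['clock'],p,s['gripper_width'],s['ft_force'])
for n in ['top','scene']:
    c=cap(n); P=fx(cloud(c)); h=cv2.cvtColor(c['image'],cv2.COLOR_RGB2HSV).astype(int)
    m=((h[...,0]<6)|(h[...,0]>174))&(h[...,1]>150)&(P[...,2]>.1)&(P[...,2]<.3)&(abs(P[...,0])<.1)&(abs(P[...,1])<.2)
    Q=P[m]; print('bar',m.sum(),np.median(Q,0) if len(Q) else 0)
E
```

```text
35.35 [0.0012 0.0019 0.1337] 0.008563340388006763 [ 3.8446  4.3125 -2.7198]
bar 0 0
bar 33 [ 0.0318 -0.0007  0.139 ]
```

Call:
arm_command(
  commands=[0.003,0,0,0,-1,0.005,0,0,0,-1,0.005,0,0,0,-1],
)

```text
clock: 35.83
position: [0.5661, 0.068, 0.1332]
tool_rot: [27.2, 89.7, 35.5]
ft_force: [-2.5, 4.9, 12.7]
gripper_width: 0.0088
```

The guard is against its stop (12.7 N, no more motion). I open slightly and rise straight up.

Call:
arm_command(
  commands=[0,0,0,0,-0.6,0,0,0,0,-0.6,-0.015,0,0,0,-0.6,-0.06,0,0,0,-0.6,-0.12,0,0,0,-0.6],
)

```text
clock: 36.45
position: [0.5638, 0.0661, 0.2488]
tool_rot: [175.6, 89.7, -176.1]
ft_force: [0.4, 0.5, 1.1]
gripper_width: 0.0174
```

Call:
arm_command(
  commands=[-0.05,0.02,-0.02,0,-0.6,-0.05,0.02,-0.02,0,-0.6,-0.05,0.02,-0.02,0,-0.6],
)

```text
clock: 36.83
position: [0.5426, 0.0832, 0.2995]
tool_rot: [-28.1, 89.9, -19.7]
ft_force: [0.5, -1.5, -0.9]
gripper_width: 0.017
```

```bash
python3 b.py|grep -E "^[0-9]|wrist|^top "; python3 p.py|grep -E "a |needle"; python3 - <<'E'
from h import *
for n in ['top','scene','wrist']:
    c=cap(n); P=fx(cloud(c)); h=cv2.cvtColor(c['image'],cv2.COLOR_RGB2HSV).astype(int)
    m=((h[...,0]<6)|(h[...,0]>174))&(h[...,1]>150)&(P[...,2]>.1)&(P[...,2]<.3)&(abs(P[...,0])<.1)&(abs(P[...,1])<.1)
    Q=P[m]; print(n,'bar',m.sum(),np.median(Q,0) if len(Q) else 0,np.percentile(Q[:,2],90) if len(Q) else 0)
save(c,'w8.png',1.2)
E
```

```text
36.825 [-0.0196  0.0202  0.2995] [ 0.4865 -1.4942 -0.8527] 0.017009976704048392 98.3333195022159
wrist [213.7051 148.5128] 78 top z 0.0945 mid [-0.0475 -0.0347] circ -0.048711322247982025 -0.034121252596378326 0.006954345386475325 shift from TCP tz,ty [-0.0291 -0.0543]
wrist [215.8243 214.9189] 74 top z 0.0944 mid [ 0.046  -0.0363] circ 0.046502117067575455 -0.03751622512936592 0.008112342096865177 shift from TCP tz,ty [ 0.0661 -0.0577]
80 [0.0362 0.0195 0.1081] [0.0311 0.0142 0.102 ] [0.0428 0.026  0.1098] a -2.648590374723402
37 [0.0325 0.0194 0.095 ] [-0.0459 -0.039   0.0908] [0.038  0.0262 0.102 ] a -2.602149245763332
needle 46 3.0924716180574707
top bar 0 0 0
scene bar 58 [ 0.0035 -0.0017  0.1402] 0.14305288895391613
wrist bar 586 [-0.0062  0.0021  0.1396] 0.14088475322884986
```

View pics/w8.png

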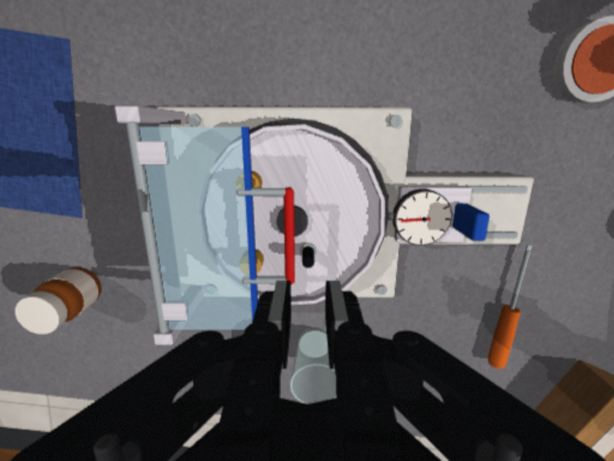

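```bash
python3 - <<'E'
from h import *
c=cap('wrist'); q=needle(c); d=cv2.fitLine(q.astype(np.float32),cv2.DIST_L2,0,1e-4,1e-4).ravel()[:2]; print(np.arctan2(d[0],d[1])%np.pi, np.degrees(np.arctan2(d[0],d[1])))
# fixture yaw check: bar direction in same view
P=fx(cloud(c)); h=cv2.cvtColor(c['image'],cv2.COLOR_RGB2HSV).astype(int)
m=((h[...,0]<6)|(h[...,0]>174))&(h[...,1]>150)&(abs(P[...,2]-.138)<.01)&(abs(P[...,0])<.1)&(abs(P[...,1])<.1)
e=cv2.fitLine(P[m][:,:2].astype(np.float32),cv2.DIST_HUBER,0,1e-4,1e-4).ravel()[:2]; print('bar dir',np.degrees(np.arctan2(e[1],e[0])))
b=(h[...,0]>100)&(h[...,0]<125)&(h[...,1]>130)&(abs(P[...,2]-.099)<.004)&(P[...,1]>.17)&(P[...,1]<.26); print('post top',P[b].mean(0),P[b].min(0),P[b].max(0))
E
```

```text
3.0945075 177.3022
bar dir -0.26638925
post top [-0.0004  0.2049  0.0989] [-0.0149  0.1981  0.095 ] [0.0144 0.2129 0.1014]
```

```bash
python3 -c "
from h import *
print(env.sign_off())"
```

```text
the job is handed in; nothing more can be done
None
```

The job is handed in, and every step was done by my own checks, though sign-off gives no verdict.

- **Indicator:** I pushed the carriage to its stop, where it took 21 N without moving. At the end the post was at fixture y ≈ 205 mm, which is home.
- **Rotor:** I wound it counter-clockwise by the pin from about 0 to 9.9 rad, more than one and a half turns. The pin slipped out of the jaws once and crept in them once, and I re-gripped each time. A sine fit to the dial readings peaks at about 3.16 rad.
- **Dial reading:** It is parked at about 3.09 rad, and a needle line fit and earlier views agree to within about 0.03. That is close to the 3.0 limit but above it. The coarser scene camera read 3.29, so I trusted the wrist view.
- **Weights:** Only two were present. Before the guard was shut they stood on the far half of the deck at fixture (−45, −44) and (46, −46) mm, with tops 94–95 mm above the bench. Through the guard both were still in place.
- **Guard:** It is shut against its stop. The bar's top is at about 140 mm, so its centre is at 135 mm over the axis.
- **Robot and bystanders:** The arm stood clear of everything, about 0.16 m above the bar. I never approached the jar, dish, beaker or screwdriver. I did not measure where they ended up.

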